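# Restock a ratchet pusher tray

### The job

The pusher tray on the counter has room for one more jar. Throw the pusher's ratchet pawl over so that it lets go of the teeth, draw the pusher back, and set the jar on the sloped rack that matches the two in the tray in shape and size gently and upright in the lane behind them. Then drop the pawl back into the teeth and push the pusher up until it touches the row and all three jars stand close together against the front lip; leave the other jars on the rack and the things round about where they stand.

Things in the scene. Friction and masses are not known exactly. Their poses are not given: they have to be found in the camera images.
- lane_tray: White steel tray fixed on the counter. Origin: on the counter, on the lane's centre line; +x to the front (customers'). Lane: y -40 to +40 mm, slick floor 5 mm up, side walls 3 mm thick, tops 29 mm up; inner face of the clear front lip (61 mm high) at x = 200 mm, of the rear wall at x = -168 mm. A rack of saw teeth (pitch 10, depth 6, tops 30 mm up) runs along it at y = 53 to 71 mm
- pusher (a joint): Black pusher in the lane, in m: how far it is drawn back (to -x of the tray) from its foremost place, 0 to 0.205. Its plate's front face (72 mm wide, top 88 mm up) stands 80 mm + this value behind the front lip's inner face. Drags with 3 to 6 N, up to 18 N when it shoves the whole row. It always goes forward, the pawl clicking; with the pawl in the teeth it gives at most 10 mm backward
- pusher_face (a point): Point on the centre line of the pusher plate's front face, 45 mm above the counter; axes as the tray's (x to the front)
- pusher_grip (a point): Point in the pusher's upright grip post, 44 mm behind the plate's front face, 68 mm above the counter; axes as the tray's. The post is 14 mm wide (tray y), 24 mm long (tray x), top 82 mm up, free at both sides and behind: pinch it across its width to draw the pusher back, or push its rear face to send it forward
- pawl (a joint): Ratchet pawl on the pusher, a weighted lever, in rad: 0 = right down in the teeth (knob leans 45 degrees to the rear, -x of the tray), up to 0.25 while its tip rides on a tooth, 1.57 = thrown over (knob leans 45 degrees to the front, tip clear of the teeth). It falls by its own weight to the nearer end from beyond the middle (0.79). Moves with under 1 N at the knob
- pawl_pivot (a point): Pin of the pawl, on the pusher beside the lane above the rack: 12 mm behind the plate's front face, 62 mm to the tray's +y side of the lane's centre line, 48 mm above the counter; axes as the tray's
- pawl_knob (a point): Centre of the pawl's black ball knob, 22 mm in diameter, 58 mm from the pin on a stem of 7 mm diameter. It swings in the upright plane along the tray that holds the pin: 90 mm above the counter at both ends of its swing, 106 mm at the top; push knob or stem with a closed gripper from the side it leans to, a little past the middle
- front_jar: Jar standing in the lane at the front lip, same as refill_jar. Origin: centre of its underside, z up its axis
- second_jar: Jar standing in the lane behind front_jar, same as refill_jar. Origin: centre of its underside
- refill_jar: The jar to load, one of three in a row on the sloped rack (in any order): the widest, 92 mm high, body 74 mm and lid 70 mm across (lid from 81 to 92 mm above the underside: grip it there), 0.25 to 0.5 kg. Origin: centre of its underside, z up its axis. On the rack it leans about 24 degrees
- stock_rack: Sloped rack, 304 mm wide (y), 120 mm deep (x), fixed. Origin: on the counter under the board's middle. The board drops to -x (towards the robot) at 24 degrees, its middle 50 mm up; three jars stand on it, tops leaning to -x by 24 to 33 degrees, about 94 mm apart. A guard rod 6 mm thick runs 48 mm above the board on its low side; the jars' upper ends are free all round
- biscuit_box: Carton standing between tray and rack or farther off, 105 x 55 mm, 172 mm high (long side along its y axis). Origin: centre of its underside. Leave alone
- spray_bottle: Spray bottle standing between tray and rack or farther off, 106 x 44 mm, 223 mm high (long side along its y axis). Origin: centre of its underside. Leave alone
- mug: Mug, 83 mm across, 113 mm with its handle, 93 mm high, on the near side. Origin: underside, about the centre of mug and handle. Leave alone
- tall_jar: Another jar on the rack, the tallest: 112 mm high, 67 mm across: leave it. Origin: centre of its underside
- slim_jar: Another jar on the rack, the narrowest: 94 mm high, 64 mm across: leave it. Origin: centre of its underside
Mind the look-alikes: they are no part of the job. Leave any blue or red look-alike of the second_jar alone.

How it is judged:
By the outcome, as a careful person would: the job done as asked, in the order asked, and still so for the second after the job is handed in, with the robot touching nothing.
It also fails if it takes over 72 s, if anything falls off the work surface, if the arm or the gripper's body presses on something with over 40 N, if the wrist force passes 120 N, or if a joint passes its speed limit or range.

### The arm

A 7-joint arm with a two-finger parallel gripper is mounted at the origin on a cart in front of the work surface, level with it; the furniture and walls round the work are solid. World frame = base frame: x ahead of the robot, y to its left, z up, the work surface at z = 0. Lengths are in m, angles in rad, forces in N, time in s.
With the tool pointing down it reaches from about 0.425 to 0.875 m from the base axis. Payload 4.7 kg.
Tool frame: the origin (TCP) lies on the mounting face of the last link; the fingertips stand 173 mm ahead of it and the grasp point (between the pads) lies 155 mm ahead of it (r.grip_point_offset is the distance from the TCP to the grasp point, in m); z points along the fingers, y is the line along which they close (so a half turn about z gives the same grasp; the last joint's range is limited). The gripper opens to 85 mm and grips with 20 to 120 N. Pads are 22 mm wide; open, the fingers measure 114 mm over their backs; the gripper's body (76 mm by 85 mm) begins 54 mm behind the grasp point. The pads swing forward as they close: fully open they stand 13 mm farther back than shut.
Start: joints at [1.316, 0.321, -0.07, 1.45, 0.023, 1.371, -0.057], TCP at [0.173, -0.627, 0.405] pointing down, gripper open.
Joint ranges: [-2.86, 2.86], [-0.3, 2.09], [-1.38, 1.24], [0.06, 2.45], [-1.56, 4.7], [0.09, 2.05], [-2.69, 2.69]. Speed limits (rad/s): [2.57, 2.57, 3.14, 3.14, 3.14, 3.14, 3.14].

### API

Orientations are given as a unit quaternion [x, y, z, w].
In Python, from plant import readout, grab_frame, order, r gives the robot as it stands.
- The arm moves only by the shell command python3 -m creep 'ROWS'. ROWS is JSON, a list that holds one entry, the list of rows, each a list of 5 numbers: the shift along the tool's x, y, z in mm, then the turn about the tool's z in degrees, then the finger opening in mm, from 0 to 85.4. In form: [[[dx, dy, dz, twist, fingers], ...]]. A call has 1 to 10 rows; each row is the pose to reach, as a shift and turn from the pose commanded when the call began, along the tool's axes at that moment; what a row does not reach only later rows make up. A row lasts 1/10 s, in which the tool goes at most 50 mm and 8.59 degrees, less where a joint would pass 70% of its speed; a pose out of reach is approached as far as the arm can. A call with a gripper value outside its range is refused whole. The fingers move at their own pace and stop on an object; the grip force is fixed at half the most. Time passes only in rows, so rows that repeat a pose let the fingers close. It gives the time, the measured TCP pose, the force, the opening and the grip force at its end, in the units of the state.
- readout.observe(): the state, without advancing time (a new reading comes with each control period).
- grab_frame(name): name is "scene" or "top"; returns a dict with "color" (400x640x3 uint8, red, green, blue), "fx", "fy", "cx", "cy" (pixels), "k1" (the pictures are not rectified: a ray, as slopes to the right and down, at radius r is drawn at 1 + k1 r^2 times it, then the intrinsics apply), "R" (3x3) and "t" (3): a world point X has camera coordinates R X + t. Camera axes: x right, y down, z forward; pixel columns grow to the right and rows downward; lengths in m; the calibration is good to about 2 mm. A picture is of the moment at which its call begins. There is no depth.
- order.finish_job(): hands the job in; it is judged then, once.
The state is a dict: "t": time; "qpos": joint angles; "joint_velocities": joint speeds; "joint_torque": joint torques, N m; "tcp_pos": TCP position; "orientation": TCP orientation; "contact_force": force on the tool from outside, world axes, zero at the start; "torque": the same for the moment, N m; "width": finger opening in m; "grasp_force": force on a finger pad.
Only numpy, scipy, OpenCV 4.12 (cv2) and the standard library are available. Lean on these libraries where they do the work, as an engineer would, in place of code of your own. Each camera call takes 0.05 s, during which the arm holds its last target. There are 200 camera calls.

## Working session

There is one attempt and no reset: what is moved stays moved. The work goes in short steps, Python scripts to look and compute and a shell command to move; the robot and the scene stay as the last step left them, time stands still between calls to the robot, and variables do not carry over. Pictures are saved under pics/ and viewed, at most 10 in all, crops included, and the job is handed in when it is done.

```bash
ls; mkdir -p pics
cat > h.py <<'E'
import numpy as np, cv2
from plant import readout, grab_frame, order, r
def save(name,fn):
    f=grab_frame(name); cv2.imwrite(fn,f["color"][:,:,::-1]); np.save(fn+'.npy',f,allow_pickle=True); return f
def load(fn): return np.load(fn+'.npy',allow_pickle=True).item()
def ray(f,u,v):
    K=np.array([[f["fx"],0,f["cx"]],[0,f["fy"],f["cy"]],[0,0,1.]])
    p=cv2.undistortPoints(np.array([[[u,v]]],float),K,np.array([f["k1"],0,0,0,0.]))[0,0]
    R=np.array(f["R"]); return -R.T@np.array(f["t"]), R.T@np.array([p[0],p[1],1])
def onz(f,u,v,z):
    c,d=ray(f,u,v); return c+d*(z-c[2])/d[2]
def tri(f1,p1,f2,p2):
    c1,d1=ray(f1,*p1); c2,d2=ray(f2,*p2)
    s=np.linalg.lstsq(np.c_[d1,-d2],c2-c1,rcond=None)[0]
    a,b=c1+s[0]*d1,c2+s[1]*d2; return (a+b)/2,np.linalg.norm(a-b)
def proj(f,X):
    K=np.array([[f["fx"],0,f["cx"]],[0,f["fy"],f["cy"]],[0,0,1.]])
    return cv2.projectPoints(np.array(X,float).reshape(-1,3),cv2.Rodrigues(np.array(f["R"]))[0],np.array(f["t"],float),K,np.array([f["k1"],0,0,0,0.]))[0][:,0]
E
python3 - <<'E'
from h import *
for n in("scene","top"):
    f=save(n,f"pics/{n}0.png"); print(n,f["fx"],f["cx"],f["cy"],f["k1"],-np.array(f["R"]).T@f["t"],np.array(f["R"]).round(3).tolist())
s=readout.observe(); print({k:np.round(v,3).tolist() for k,v in s.items()})
E
```

```text
pics
scene 483.6033266968957 317.94689068871065 202.030755202286 -0.059447730880752774 [-0.29158541  0.95046518  0.95429614] [[-0.744, -0.668, 0.009], [-0.371, 0.403, -0.836], [0.555, -0.626, -0.548]]
top 368.78555536210814 320.3915870000221 203.66572299258195 -0.0681211506150813 [ 0.36435783 -0.00246859  1.29914293] [[0.022, -1.0, 0.015], [-0.987, -0.024, -0.16], [0.161, -0.012, -0.987]]
{'t': 0.1, 'qpos': [1.316, 0.322, -0.07, 1.452, 0.023, 1.371, -0.057], 'joint_velocities': [-0.002, -0.002, 0.002, -0.001, 0.001, -0.001, -0.0], 'joint_torque': [0.0, -49.488, -0.384, -31.521, 0.013, 0.007, 0.0], 'tcp_pos': [0.173, -0.626, 0.404], 'orientation': [0.991, 0.134, -0.0, -0.001], 'contact_force': [-0.194, -0.283, -0.244], 'torque': [0.027, 0.052, -0.02], 'grasp_force': 0.0, 'width': 0.086}
```

View pics/scene0.png

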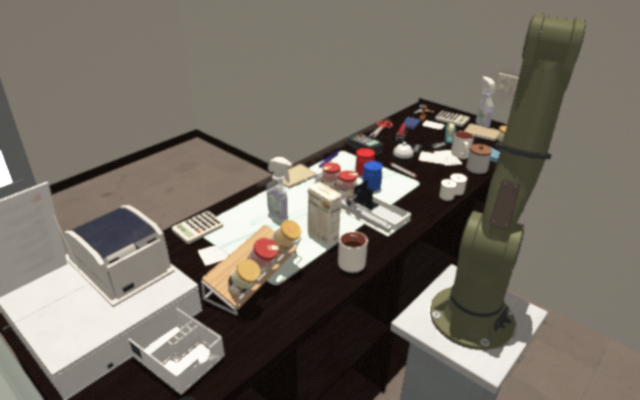

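View pics/top0.png

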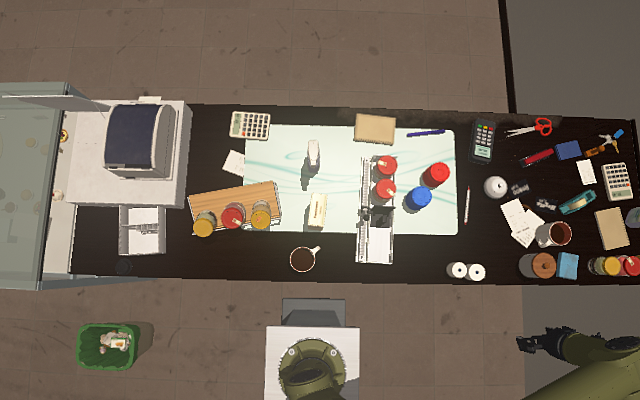

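The overview shows the tray at (375,210) in the top view, with red-lid jars at (386,165) and (384,188). The rack is at (235,205) with its lids at (204,225), (232,215) and (260,215). Zooming in.

Run:
```python
from h import *
a=cv2.imread('pics/top0.png'); b=cv2.imread('pics/scene0.png')
z=lambda i,x,y,w,h,s:cv2.resize(i[y:y+h,x:x+w],None,fx=s,fy=s,interpolation=cv2.INTER_CUBIC)
cv2.imwrite('pics/c1.png',np.hstack([z(a,180,165,110,85,5)[:,:400*1+150],z(a,345,145,50,125,5)[:425]]) if 0 else z(a,345,145,65,125,4.8))
cv2.imwrite('pics/c2.png',np.vstack([z(a,182,175,133,65,6)[:,:798][:250],z(b,200,180,133,58,6)[:, :798]]) if 0 else z(b,200,150,220,160,3.6))
```

```text
(no output)
```

View pics/c1.png

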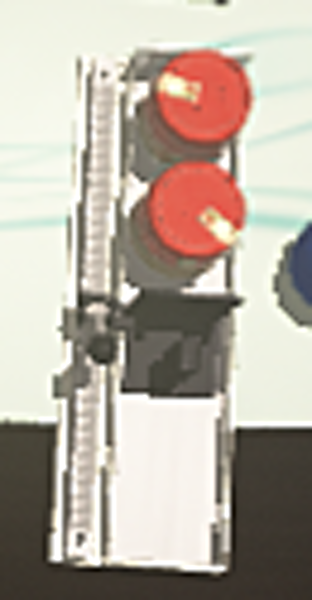

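View pics/c2.png

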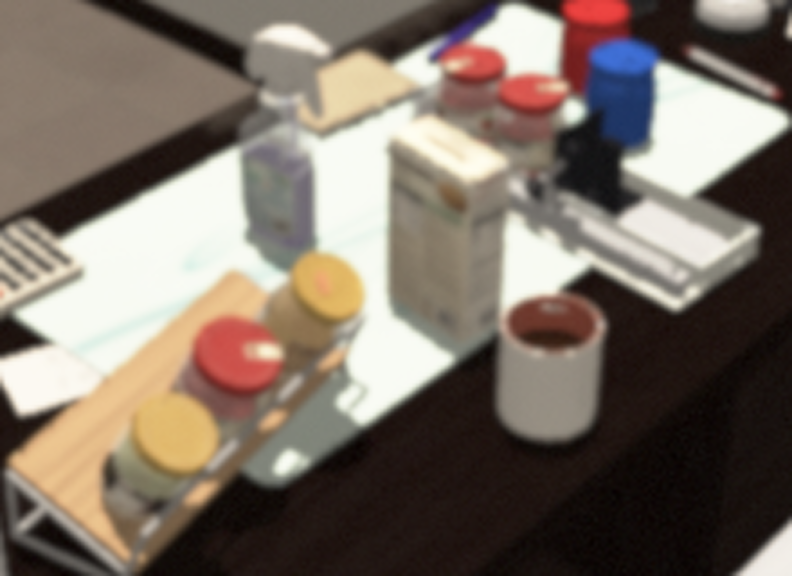

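The crops show the lids clearly, plus the tray, the pusher plate top near crop (190,300) and the knob at about (102,347). The middle red-lid jar looks widest; next I'll measure it.

Run:
```python
from h import *
res={}
F={n:load(f'pics/{n}0.png') for n in('top','scene')}
for n,f in F.items():
    hsv=cv2.cvtColor(f["color"],cv2.COLOR_RGB2HSV); H,S,V=cv2.split(hsv)
    for col,m in(('red',((H<6)|(H>172))&(S>140)&(V>110)),('yel',(H>13)&(H<26)&(S>120)&(V>130))):
        m=cv2.morphologyEx(m.astype(np.uint8),cv2.MORPH_CLOSE,np.ones((5,5)))
        for c in cv2.findContours(m,cv2.RETR_EXTERNAL,cv2.CHAIN_APPROX_NONE)[0]:
            if 120<cv2.contourArea(c):
                h=cv2.convexHull(c); e=cv2.fitEllipse(h if len(h)>5 else c)
                if e[1][1]<45: print(n,col,np.round(e[0],1),np.round(e[1],1),round(e[2]),cv2.contourArea(h))
t=F['top']; C=lambda u,v:(345+u/4.8-.4,145+v/4.8-.4)
for nm,u,v,z in [('rear R top',229,571,.029),('R wall mid',234,400,.029),('R front',242,75,.029),('rear L',108,562,.029),('L wall mid',113,420,.029),('rackoutL bot',52,563,.03),('rackoutL top',78,60,.03),('plate top L',130,292,.088),('plate top R',243,300,.088),('knob',102,347,.09),('teeth bot',80,540,.03),('teeth top',104,75,.03)]:
    print(nm,onz(t,*C(u,v),z).round(4))
```

```text
top red [629.4 265.7] [19.8 32.8] 90 359.0
top red [231.4 217.8] [20.9 21.4] 153 340.5
top red [436.2 174. ] [20.2 27.8] 52 405.5
top red [386.1 176.6] [22.9 44.3] 3 719.5
top red [538.7 155.8] [ 6.  33.3] 67 141.5
top red [543.  125.9] [17.  19.5] 138 233.0
top yel [611.6 265.3] [16.7 19. ] 135 228.5
scene red [265.4 248.6] [19.4 24. ] 109 349.5
scene red [339.3 172.1] [11.7 34. ] 115 280.5
scene red [362.3 159.8] [19.4 30.6] 29 322.5
scene yel [247.9 270.2] [21.1 23.4] 118 373.5
scene yel [290.  230.1] [17.1 20. ] 140 256.5
rear R top [ 0.3693 -0.2684  0.029 ]
R wall mid [ 0.4918 -0.2728  0.029 ]
R front [ 0.7352 -0.2813  0.029 ]
rear L [ 0.374  -0.1816  0.029 ]
L wall mid [ 0.4754 -0.1849  0.029 ]
rackoutL bot [ 0.3725 -0.1415  0.03  ]
rackoutL top [ 0.7429 -0.1583  0.03  ]
plate top L [ 0.5596 -0.1881  0.088 ]
plate top R [ 0.5559 -0.2672  0.088 ]
knob [ 0.5204 -0.1684  0.09  ]
teeth bot [ 0.3891 -0.1614  0.03  ]
teeth top [ 0.7319 -0.1777  0.03  ]
```

Run:
```python
from h import *
T=load('pics/top0.png'); S=load('pics/scene0.png')
def lids(f,box,col,thr=100):
    x,y,w,h=box; im=f["color"][y:y+h,x:x+w]; im=cv2.resize(im,None,fx=4,fy=4,interpolation=cv2.INTER_CUBIC)
    H,Sa,V=cv2.split(cv2.cvtColor(im,cv2.COLOR_RGB2HSV))
    m=(((H<8)|(H>170))&(Sa>130)&(V>120)) if col=='r' else ((H>12)&(H<27)&(Sa>110)&(V>100))
    m=cv2.morphologyEx(m.astype(np.uint8),cv2.MORPH_CLOSE,np.ones((9,9))); m=cv2.morphologyEx(m,cv2.MORPH_OPEN,np.ones((13,13)))
    c=max(cv2.findContours(m,cv2.RETR_EXTERNAL,cv2.CHAIN_APPROX_NONE)[0],key=cv2.contourArea)
    e=cv2.fitEllipse(cv2.convexHull(c)); return (x+e[0][0]/4-.4,y+e[0][1]/4-.4),np.array(e[1])/4,e[2]
for nm,tb,sb,col in [('L',(190,208,29,32),(228,255,34,28),'y'),('M',(219,203,29,30),(252,235,29,26),'r'),('R',(248,198,27,32),(278,218,26,26),'y'),
   ('front',(374,150,28,27),(318,160,25,13),'r'),('second',(372,177,28,24),(335,169,27,14),'r')]:
    a,b=lids(T,tb,col),lids(S,sb,col); X,e=tri(T,a[0],S,b[0])
    d=[np.linalg.norm(X+np.array(f["R"]).T@f["t"]) for f in(T,S)]
    print(nm,X.round(4),'gap',round(e,4),'top px',np.round(a[0],1),'scene px',np.round(b[0],1),'axes mm top',(a[1]*d[0]/T["fx"]*1e3).round(0),'scene',(b[1]*d[1]/S["fx"]*1e3).round(0))
z=lambda i,x,y,w,h,s:cv2.resize(i[y:y+h,x:x+w],None,fx=s,fy=s,interpolation=cv2.INTER_CUBIC)
cv2.imwrite('pics/c3.png',z(T["color"][:,:,::-1],182,172,108,78,7))
```

```text
L [0.4894 0.3493 0.1035] gap 0.0032 top px [207.6 221.5] scene px [247.8 270. ] axes mm top [ 83. 119.] scene [62. 68.]
M [0.5035 0.2688 0.1217] gap 0.0004 top px [231.4 217.6] scene px [265.5 248.1] axes mm top [71. 71.] scene [55. 70.]
R [0.5265 0.1702 0.1152] gap 0.0247 top px [260.4 208.4] scene px [289.4 231.8] axes mm top [102. 139.] scene [58. 68.]
front [ 0.6991 -0.2436  0.0836] gap 0.0081 top px [387.  164.7] scene px [333.5 169.3] axes mm top [67. 69.] scene [43. 47.]
second [ 0.6214 -0.2321  0.0906] gap 0.0052 top px [385.3 188.1] scene px [346.2 175.8] axes mm top [68. 70.] scene [34. 62.]
```

View pics/c3.png

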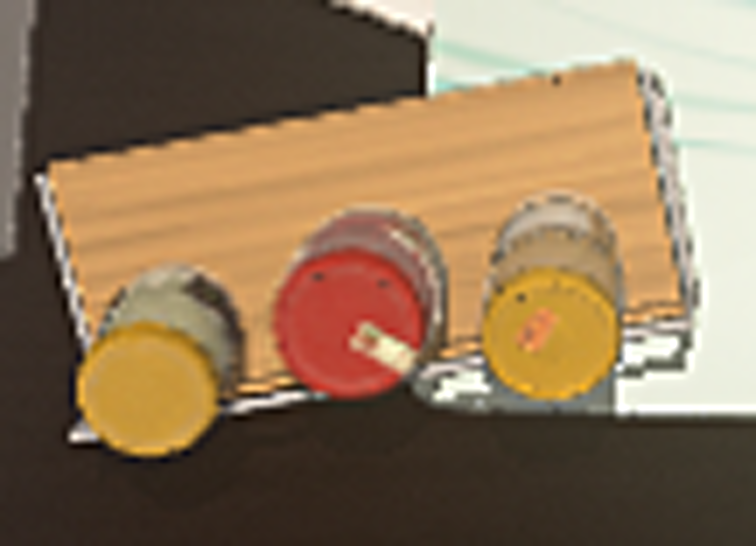

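The middle red-lid jar is the widest (lid about 71 mm), with lid centre near (0.503, 0.269, 0.122). Next I'll look closely at the pusher and pawl in both views.

Run:
```python
from h import *
T=load('pics/top0.png'); S=load('pics/scene0.png')
z=lambda f,x,y,w,h,s:cv2.resize(f["color"][y:y+h,x:x+w,::-1],None,fx=s,fy=s,interpolation=cv2.INTER_CUBIC)
cv2.imwrite('pics/c4.png',np.hstack([z(T,352,198,44,44,9),z(S,338,174,44,44,9)]))
print('front',onz(T,387,164.7,.097).round(4),'second',onz(T,385.3,188.1,.097).round(4))
C=lambda u,v:(182+u/7-.4,172+v/7-.4)
for nm,u,v,zz in [('bTL',45,165,.0744),('bTR',635,62,.0744),('bBL',85,360,.0256),('bBR',690,318,.0256),('Llid',148,389,.14),('Mlid',350,322,.12),('Rlid',550,333,.12)]: print(nm,onz(T,*C(u,v),zz).round(4))
```

```text
front [ 0.6989 -0.2389  0.097 ] second [ 0.6179 -0.2325  0.097 ]
bTL [0.5816 0.4322 0.0744]
bTR [0.6394 0.1481 0.0744]
bBL [0.4924 0.4215 0.0256]
bBR [0.521  0.1212 0.0256]
Llid [0.4685 0.3537 0.14  ]
Mlid [0.5036 0.2685 0.12  ]
Rlid [0.5009 0.1761 0.12  ]
```

View pics/c4.png

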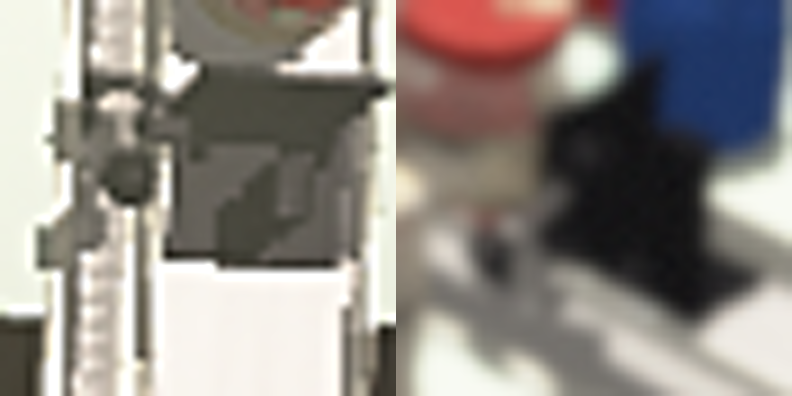

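Run:
```python
from h import *
T=load('pics/top0.png'); S=load('pics/scene0.png')
C=lambda u,v:(352+u/9-.4,198+v/9-.4); D=lambda u,v:(338+(u-396)/9-.4,174+v/9-.4)
print('knob tri',tri(T,C(128,175),S,D(490,248)))
for nm,u,v,z in[('knob',128,175,.09),('plate L',207,72,.088),('plate R',384,88,.088),('post',292,185,.082),('postL',275,185,.082),('postR',309,185,.082),('floor plate rear edge',255,262,.01),('pin',120,95,.048)]: print(nm,onz(T,*C(u,v),z).round(4))
# predicted geometry for tray (0.5415,-0.231), yaw, face
for yaw in(-2.3,):
  a=np.radians(yaw);R=np.array([[np.cos(a),-np.sin(a)],[np.sin(a),np.cos(a)]]);o=np.array([.5415,-.2310])
  w=lambda x,y,z:[*(o+R@[x,y]),z]
  for f in(.015,.025,.03):
    P=[w(f,36,.088),w(f,-36,.088),w(f-.012-.041,.062*1,.09) if 0 else w(f-.053,.062,.09),w(f-.044,0,.082)]
    P[0]=w(f,.036,.088);P[1]=w(f,-.036,.088)
    q=proj(T,P); print(f,((q-[352,198]+.4)*9).round(0).tolist())
  q=proj(T,[w(-.168,.04,.029),w(-.168,-.04,.029),w(.2,-.04,.029),w(.2,0,.061),w(.163,0,.097),w(.089,0,.097)]); print(((q-[345,145]+.4)*4.8).round(0).tolist())
```

```text
knob tri (array([ 0.5380413 , -0.16389098,  0.05115874]), np.float64(0.032743065585912945))
knob [ 0.5198 -0.1683  0.09  ]
plate L [ 0.5593 -0.1978  0.088 ]
plate R [ 0.5549 -0.2639  0.088 ]
post [ 0.5186 -0.2305  0.082 ]
postL [ 0.5184 -0.2241  0.082 ]
postR [ 0.5187 -0.2368  0.082 ]
floor plate rear edge [ 0.497  -0.2292  0.01  ]
pin [ 0.556  -0.1709  0.048 ]
0.015 [[201.0, 75.0], [394.0, 88.0], [126.0, 212.0], [290.0, 201.0]]
0.025 [[202.0, 49.0], [395.0, 61.0], [127.0, 185.0], [291.0, 174.0]]
0.03 [[203.0, 36.0], [395.0, 48.0], [128.0, 172.0], [292.0, 161.0]]
[[112.0, 560.0], [223.0, 567.0], [239.0, 69.0], [194.0, 53.0], [202.0, 89.0], [198.0, 191.0]]
```

```bash
cat >> h.py <<'E'
O=np.array([.5415,-.2310]); A=np.radians(-2.3)
def tw(x,y,z): return np.array([O[0]+x*np.cos(A)-y*np.sin(A),O[1]+x*np.sin(A)+y*np.cos(A),z])
def pose():
    from scipy.spatial.transform import Rotation as Q
    s=readout.observe(); return np.array(s["tcp_pos"]),Q.from_quat(s["orientation"]).as_matrix()
def need(X,phi):
    "X world TCP target, phi deg of tool x"
    p,M=pose(); d=M.T@(np.array(X)-p)*1e3; c=np.degrees(np.arctan2(M[1,0],M[0,0]))
    print('phi',round(c,2),'row',d.round(1).tolist(),'twist',round((c-phi+180)%360-180,2))
E
python3 - <<'E'
from h import *
need(tw(-.075,.062,.33),-2.3)
E
```

```text
phi 15.4 row [408.2, -365.0, 74.3] twist 17.7
```

```bash
python3 -m creep '[[[408,-365,0,17.7,0],[408,-365,0,17.7,0],[408,-365,0,17.7,0],[408,-365,0,17.7,0],[408,-365,0,17.7,0],[408,-365,0,17.7,0],[408,-365,0,17.7,0],[408,-365,0,17.7,0],[408,-365,0,17.7,0],[408,-365,0,17.7,0]]]'; python3 -c "
from h import *
need(tw(-.075,.062,.258),-2.3)"
```

```text
t: 1.1
tcp_pos: [0.4438, -0.2043, 0.4046]
orientation: [1.0, -0.02, -0.0, 0.0]
contact_force: [0.3, -0.8, -0.2]
width: -0.0003
grasp_force: 0.0
phi -2.31 row [23.7, -39.4, 146.6] twist -0.01
```

```bash
python3 -m creep '[[[24,-39,40,0,0],[24,-39,90,0,0],[24,-39,130,0,0],[24,-39,146,0,0],[24,-39,146,0,0],[24,-39,146,0,0]]]'; python3 -c "
from h import *
save('top','pics/top1.png');save('scene','pics/scene1.png')
T=load('pics/top1.png'); S=load('pics/scene1.png')
z=lambda f,x,y,w,h,s:cv2.resize(f['color'][y:y+h,x:x+w,::-1],None,fx=s,fy=s,interpolation=cv2.INTER_CUBIC)
cv2.imwrite('pics/c5.png',np.hstack([z(T,345,190,55,55,7),z(S,318,162,55,55,7)]))
need(tw(-.075,.062,.258),-2.3)"
```

```text
t: 1.7
tcp_pos: [0.4691, -0.1684, 0.2591]
orientation: [1.0, -0.02, 0.0, -0.0]
contact_force: [0.5, 0.1, 0.1]
width: -0.0001
grasp_force: 0.0
phi -2.32 row [-0.7, -2.6, 2.4] twist -0.02
```

View pics/c5.png

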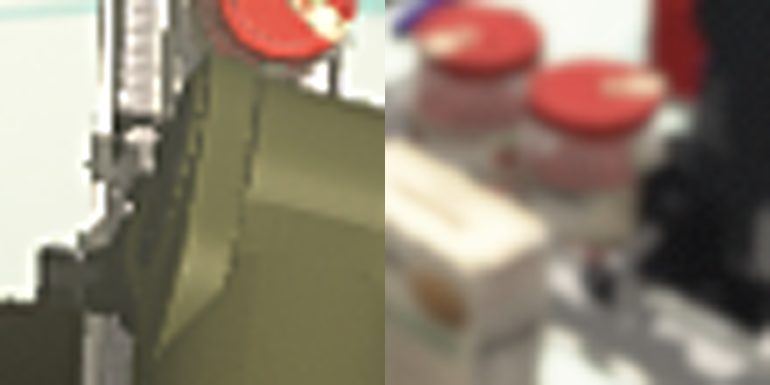

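The arm hides the pawl from above. The scene view shows the pusher undisturbed, with the knob still near crop (605,275). Pushing it slowly.

```bash
python3 -m creep '[[[8,-2,2,0,0],[16,-2,2,0,0],[24,-2,2,0,0],[32,-2,2,0,0],[40,-2,2,0,0],[48,-2,2,0,0]]]'; python3 -m creep '[[[6,0,0,0,0],[12,0,0,0,0],[18,0,0,0,0],[24,0,0,0,0],[24,0,0,0,0]]]'; python3 -c "
from h import *
need(tw(-.004,.062,.258),-2.3)"
```

```text
t: 2.4
tcp_pos: [0.5177, -0.1683, 0.2566]
orientation: [1.0, -0.02, -0.0, -0.0]
contact_force: [0.2, 0.3, 0.2]
width: 0.0001
grasp_force: 0.2
t: 2.9
tcp_pos: [0.5417, -0.1691, 0.2568]
orientation: [1.0, -0.02, 0.0, -0.0]
contact_force: [-0.8, 0.2, 0.0]
width: 0.0002
grasp_force: 0.0
phi -2.28 row [-1.7, -0.1, -1.2] twist 0.02
```

```bash
python3 -m creep '[[[-10,0,0,0,0],[-40,0,-40,0,0],[-70,0,-90,0,0],[-100,0,-140,0,0],[-100,60,-190,0,0],[-100,110,-200,0,0],[-100,150,-200,0,0],[-100,150,-200,0,0]]]'; python3 -c "
from h import *
save('top','pics/top2.png');save('scene','pics/scene2.png')
T=load('pics/top2.png'); S=load('pics/scene2.png')
z=lambda f,x,y,w,h,s:cv2.resize(f['color'][y:y+h,x:x+w,::-1],None,fx=s,fy=s,interpolation=cv2.INTER_CUBIC)
cv2.imwrite('pics/c6.png',np.hstack([z(T,345,185,55,60,7),z(S,318,162,55,60,7)]))
need(tw(-.004,.062,.258),-2.3)"
```

```text
t: 3.7
tcp_pos: [0.4324, -0.3195, 0.4582]
orientation: [1.0, -0.023, 0.0, 0.002]
contact_force: [-0.1, -0.9, -0.7]
width: 0.0004
grasp_force: 0.0
phi -2.72 row [100.2, -155.5, 198.7] twist -0.42
```

View pics/c6.png

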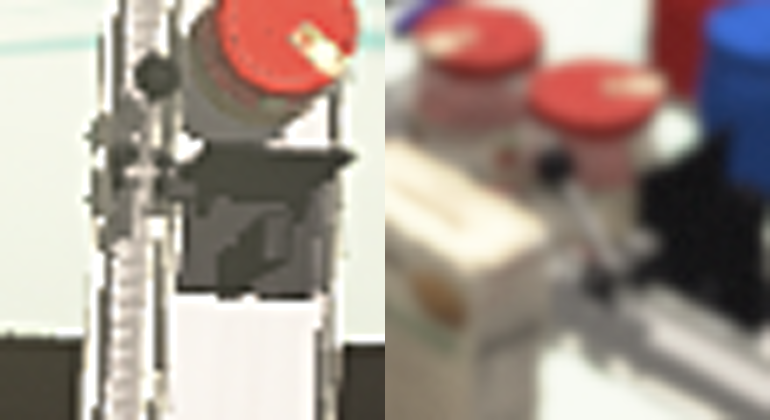

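The pawl is thrown over: the knob is now forward, at crop (155,75) in the top view and (555,165) in the scene view. Its position also refines the pusher's.

```bash
python3 -c "
from h import *
T=load('pics/top2.png'); S=load('pics/scene2.png')
k=tri(T,(345+155/7-.4,185+75/7-.4),S,(318+170/7-.4,162+165/7-.4)); print(k)
C=lambda u,v:(345+u/7-.4,185+v/7-.4)
d=onz(T,*C(155,75),.09)[:2]-O; print('knob tray',d[0]*np.cos(A)+d[1]*np.sin(A),-d[0]*np.sin(A)+d[1]*np.cos(A))
for f in (.012,.016,.02):print(f,((proj(T,[tw(f,.036,.088),tw(f,-.036,.088),tw(f-.056,0,.082),tw(f-.032,.007,.082),tw(f-.032,-.007,.082),tw(f-.012,.062,.048)])-[345,185]+.4)*7).round().tolist())
need(tw(.016-.044,0,.068+.155),-2.3)"
```

```text
(array([ 0.59343968, -0.17081385,  0.09053366]), np.float64(0.0009737192106312681))
knob tray 0.04919749491385063 0.06185659875913747
0.012 [[205.0, 156.0], [355.0, 165.0], [274.0, 279.0], [261.0, 228.0], [290.0, 230.0], [139.0, 189.0]]
0.016 [[205.0, 148.0], [355.0, 157.0], [274.0, 270.0], [261.0, 220.0], [290.0, 221.0], [139.0, 181.0]]
0.02 [[206.0, 139.0], [356.0, 149.0], [274.0, 262.0], [262.0, 211.0], [291.0, 213.0], [139.0, 173.0]]
phi -2.72 row [76.6, -93.3, 233.8] twist -0.42
```

```bash
python3 -m creep '[[[40,-50,0,0,50],[79,-93,0,0,50],[79,-93,50,0,50],[79,-93,100,0,50],[79,-93,150,0,50],[79,-93,180,0,50],[79,-93,180,0,50]]]'; python3 -c "
from h import *
need(tw(-.025,0,.222),-2.3)"
```

```text
t: 4.5
tcp_pos: [0.5145, -0.2232, 0.2712]
orientation: [1.0, -0.019, -0.005, -0.003]
contact_force: [-0.1, -0.7, -0.7]
width: 0.0497
grasp_force: 0.0
phi -2.2 row [2.8, 7.0, 49.2] twist 0.1
```

```bash
python3 -m creep '[[[2,6,10,0,40],[2,6,30,0,40],[2,6,45,0,40],[2,6,49,0,40],[2,6,49,0,40]]]'; python3 -c "
from h import *
need(tw(-.025,0,.222),-2.3)";  python3 -m creep '[[[0,0,0,0,0],[0,0,0,0,0],[0,0,0,0,0],[0,0,0,0,0],[0,0,0,0,0]]]'
```

```text
t: 5.0
tcp_pos: [0.5195, -0.2314, 0.228]
orientation: [1.0, -0.02, 0.0, 0.0]
contact_force: [-0.4, -0.6, -0.2]
width: 0.04
grasp_force: 0.0
phi -2.3 row [-3.0, -1.3, 6.0] twist 0.0
t: 5.5
tcp_pos: [0.5202, -0.2297, 0.2291]
orientation: [1.0, -0.02, 0.001, -0.001]
contact_force: [-0.4, 5.7, 5.6]
width: 0.0127
grasp_force: 60.0
```

```bash
python3 -m creep '[[[-10,0,0,0,0],[-25,0,0,0,0],[-40,0,0,0,0],[-55,0,0,0,0],[-70,0,0,0,0],[-82,0,0,0,0],[-92,0,0,0,0],[-98,0,0,0,0],[-98,0,0,0,0]]]'; python3 -c "
from h import *
need(tw(-.129,0,.222),-2.3)"
```

```text
t: 6.4
tcp_pos: [0.4222, -0.2251, 0.229]
orientation: [1.0, -0.02, 0.001, -0.001]
contact_force: [-0.2, 8.2, 6.7]
width: 0.0131
grasp_force: 60.7
phi -2.26 row [-9.6, 1.1, 7.0] twist 0.04
```

```bash
python3 -m creep '[[[0,0,0,0,40],[0,0,0,0,40],[0,0,-40,0,40],[0,0,-90,0,50],[0,0,-140,0,60],[0,0,-190,0,82],[0,0,-220,0,82]]]'
python3 - <<'E'
from h import *
T=load('pics/top0.png')
im=T["color"]; H,S,V=cv2.split(cv2.cvtColor(im,cv2.COLOR_RGB2HSV))
x0,y0=182,172
sub=im[y0:250,x0:290].astype(int)
print('board px',im[190,240],H[190,240],S[190,240],V[190,240])
m=((H>8)&(H<20)&(S>70)&(S<150)&(V>150)); 
up=[]
for u in range(195,270):
    v=np.where(m[175:215,u])[0]
    if len(v)>3: up.append((u,175+v[0]-.5))
up=np.array(up,float); k=np.polyfit(*up.T,1); g=abs(np.polyval(k,up[:,0])-up[:,1])<1; k=np.polyfit(*up[g].T,1)
a=onz(T,195,np.polyval(k,195),.0755);b=onz(T,265,np.polyval(k,265),.0755); d=a-b; print('top edge',k,a,b,'yaw',np.degrees(np.arctan2(-d[0],d[1])),g.sum())
# left/right edges
for nm,rng in(('left',range(190,205)),('right',range(182,210))):
    P=[]
    for v in range(196,222) if nm=='left' else range(184,212):
        w=np.where(m[v,185:290])[0]
        if len(w)>3: P.append((v,185+(w[0]-.5 if nm=='left' else w[-1]+.5)))
    P=np.array(P); print(nm,P[::4].tolist())
need([.52,.26,.4],9)
E
```

```text
t: 7.1
tcp_pos: [0.4216, -0.2279, 0.4524]
orientation: [1.0, -0.02, 0.002, 0.002]
contact_force: [-0.6, 0.4, -0.0]
width: 0.0816
grasp_force: 0.0
board px [215 162 103] 16 133 215
top edge [-1.81536273e-01  2.29283082e+02] [0.58643599 0.40823493 0.0755    ] [0.6360353  0.17268894 0.0755    ] yaw 11.891144741553612 75
left [[196.0, 188.5], [200.0, 189.5], [204.0, 190.5], [208.0, 191.5], [212.0, 193.5], [216.0, 194.5], [220.0, 194.5]]
right [[184.0, 272.5], [188.0, 273.5], [192.0, 274.5], [196.0, 275.5], [200.0, 276.5], [204.0, 276.5], [208.0, 277.5]]
phi -2.34 row [78.2, -491.7, 50.7] twist -11.34
```

Run:
```python
from h import *
T=load('pics/top0.png'); S=load('pics/scene0.png')
C=lambda u,v:(182+u/7-.43,172+v/7-.43); D=lambda u,v:(200+u/3.6-.36,150+v/3.6-.36)
a=np.radians(11.7); ex=np.array([np.cos(a),np.sin(a)]); ey=np.array([-np.sin(a),np.cos(a)])
P={}
for n,c,d in(('L',(148,389),(175,434)),('M',(350,322),(238,353)),('R',(551,334),(327,287))):
    X,e=tri(T,C(*c),S,D(*d)); P[n]=X; print(n,X.round(4),round(e,4),'rack xy rel M',[ (ex@(X-P.get('M',X))[:2]).round(4),(ey@(X-P.get('M',X))[:2]).round(4)])
d=P['L']-P['M'];print('L-M',ex@d[:2],ey@d[:2])
u=cv2.imread('pics/top2.png')
need([.5057,.2691,.40],11.7)
```

```text
L [0.4707 0.3602 0.1203] 0.0008 rack xy rel M [np.float64(0.0), np.float64(0.0)]
M [0.5035 0.268  0.1228] 0.0003 rack xy rel M [np.float64(0.0), np.float64(0.0)]
R [0.4995 0.1739 0.1358] 0.0021 rack xy rel M [np.float64(-0.023), np.float64(-0.0913)]
L-M -0.013444034211081372 0.09690575795223273
phi -2.34 row [63.5, -500.2, 50.6] twist -14.04
```

```bash
python3 -m creep '[[[63,-500,0,-14,80],[63,-500,0,-14,80],[63,-500,0,-14,80],[63,-500,0,-14,80],[63,-500,0,-14,80],[63,-500,0,-14,80],[63,-500,0,-14,80],[63,-500,0,-14,80],[63,-500,0,-14,80],[63,-500,0,-14,80]]]'; python3 -m creep '[[[0,0,0,0,80],[0,0,0,0,80],[0,0,0,0,80]]]'; python3 -c "
from h import *
need([.5057,.2690,.2765],11.7)"
```

```text
t: 8.1
tcp_pos: [0.5045, 0.2667, 0.4481]
orientation: [0.995, 0.101, 0.001, 0.0]
contact_force: [1.0, -0.7, 0.6]
width: 0.0799
grasp_force: 0.0
t: 8.4
tcp_pos: [0.5044, 0.2642, 0.4475]
orientation: [0.995, 0.101, 0.0, 0.001]
contact_force: [0.5, -0.1, -0.3]
width: 0.0799
grasp_force: 0.0
phi 11.58 row [2.2, -4.7, 171.0] twist -0.12
```

```bash
python3 -m creep '[[[2,-5,30,0,80],[2,-5,70,0,80],[2,-5,105,0,80],[2,-5,130,0,80],[2,-5,145,0,80],[2,-5,145,0,80],[2,-5,145,0,80]]]'; python3 -c "
from h import *
need([.5057,.2690,.2765],11.7)
save('scene','pics/scene3.png');S=load('pics/scene3.png');save('top','pics/top3.png');T=load('pics/top3.png')
z=lambda f,x,y,w,h,s:cv2.resize(f['color'][y:y+h,x:x+w,::-1],None,fx=s,fy=s,interpolation=cv2.INTER_CUBIC)
cv2.imwrite('pics/c7.png',np.hstack([z(S,215,180,100,110,5),z(T,345,185,55,110,5)]))"
```

```text
t: 9.1
tcp_pos: [0.5054, 0.2704, 0.3038]
orientation: [0.995, 0.101, 0.001, 0.0]
contact_force: [0.5, 0.2, -0.3]
width: 0.0801
grasp_force: 0.0
phi 11.61 row [-0.1, 1.5, 27.3] twist -0.09
```

View pics/c7.png

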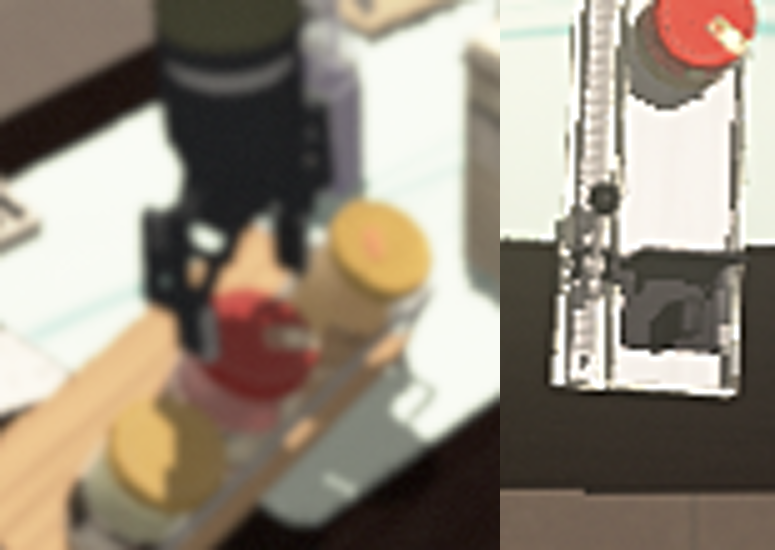

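The pusher is back with the pawl still thrown over, and the fingers straddle the middle red lid, clear of its neighbours. Descending and closing.

```bash
python3 -m creep '[[[0,1,8,0,80],[0,1,16,0,80],[0,1,23,0,80],[0,1,27,0,80],[0,1,27,0,80]]]';  python3 -m creep '[[[0,0,0,0,72],[0,0,0,0,66],[0,0,0,0,60],[0,0,0,0,55],[0,0,0,0,55],[0,0,0,0,55]]]'
```

```text
t: 9.7
tcp_pos: [0.5047, 0.2699, 0.2747]
orientation: [0.995, 0.102, -0.001, 0.0]
contact_force: [-0.7, 0.3, -0.0]
width: 0.0801
grasp_force: 0.0
t: 10.3
tcp_pos: [0.5049, 0.2703, 0.2764]
orientation: [0.995, 0.102, 0.0, 0.0]
contact_force: [-1.5, -2.1, 4.3]
width: 0.0673
grasp_force: 67.1
```

```bash
python3 -m creep '[[[0,0,-6,0,55],[0,0,-15,0,55],[0,0,-30,0,55],[0,0,-50,0,55],[0,0,-75,0,55],[0,0,-100,0,55],[0,0,-130,0,55],[0,0,-160,0,55],[0,0,-180,0,55],[0,0,-180,0,55]]]'
python3 - <<'E'
from h import *
S=save('scene','pics/scene4.png');T=save('top','pics/top4.png')
p,M=pose(); print(p)
# lid red ellipse in scene
im=S["color"]; H,Sa,V=cv2.split(cv2.cvtColor(im,cv2.COLOR_RGB2HSV)); m=(((H<8)|(H>170))&(Sa>130)&(V>90)).astype(np.uint8)
u,v=proj(S,[p+[0,0,-.16]])[0]; print('grip px',u,v)
z=lambda f,x,y,w,h,s:cv2.resize(f['color'][y:y+h,x:x+w,::-1],None,fx=s,fy=s,interpolation=cv2.INTER_CUBIC)
x,y=int(u)-50,int(v)-50; cv2.imwrite('pics/c8.png',z(S,x,y,100,110,5)); print(x,y)
a=np.radians(11.7);ex=np.array([np.cos(a),np.sin(a),0]);c=p+[0,0,-.1595]
for th in (0,12,24):
    t=np.radians(th); ax=-np.sin(t)*ex+np.cos(t)*np.array([0,0,1]); px=np.cos(t)*ex+np.sin(t)*np.array([0,0,1])
    q=proj(S,[c+ax*.0055,c-ax*.0865,c-ax*.0865+.037*px,c-ax*.0865-.037*px]); print(th,((q-[x,y])*5).round().tolist())
E
```

```text
t: 11.3
tcp_pos: [0.5051, 0.2711, 0.4597]
orientation: [0.995, 0.102, 0.003, -0.001]
contact_force: [-0.7, 0.6, -3.5]
width: 0.0676
grasp_force: 67.8
[0.50471455 0.27011633 0.45573434]
grip px 261.40910089419384 194.5323361197471
211 144
0 [[251.0, 243.0], [261.0, 390.0], [205.0, 370.0], [319.0, 412.0]]
12 [[253.0, 243.0], [233.0, 377.0], [178.0, 345.0], [290.0, 410.0]]
24 [[255.0, 245.0], [206.0, 359.0], [154.0, 317.0], [260.0, 401.0]]
```

View pics/c8.png

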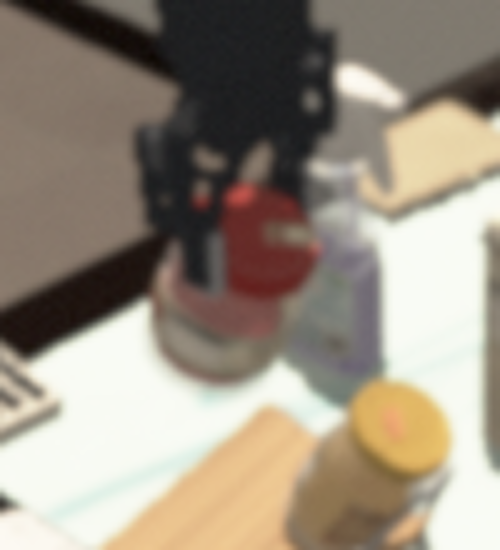

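The jar is held, still leaning about 24° (base centre at about crop (215,340)). The tool can't tilt, so I'll stand it upright on the free counter behind the rack by rolling it over its lower edge.

Run:
```python
from h import *
T=load('pics/top0.png')
for nm,u,v,z in[('spot',275,150,0),('paper R',245,165,0),('calc R',270,125,0),('bottle low',308,170,.0),('bottle L mid',306,150,.15),('rack TR',273,181,.076),('board box L',356,125,0),('mat L edge',246,140,0)]: print(nm,onz(T,u,v,z).round(3))
im=T["color"]; print(im[140:180:8,262:300:6].reshape(-1,3)[::3].tolist())
need([.70,.15,.40],11.7)
```

```text
spot [0.77  0.153 0.   ]
paper R [0.711 0.259 0.   ]
calc R [0.866 0.175 0.   ]
bottle low [0.698 0.03  0.   ]
bottle L mid [0.726 0.034 0.15 ]
rack TR [0.637 0.145 0.076]
board box L [ 0.875 -0.144  0.   ]
mat L edge [0.806 0.261 0.   ]
[[91, 91, 79], [237, 239, 224], [237, 240, 225], [234, 239, 222], [239, 242, 228], [233, 236, 221], [169, 220, 203], [181, 218, 198], [236, 239, 224], [240, 243, 229], [235, 238, 222], [189, 223, 210]]
phi 11.71 row [166.8, 157.2, 55.9] twist 0.01
```

```bash
python3 -c "
from h import *
need([.715,.160,.27],11.7)"; python3 -m creep '[[[40,30,0,0,55],[80,60,0,0,55],[120,90,0,0,55],[155,120,0,0,55],[183,150,0,0,55],[183,150,40,0,55],[183,150,80,0,55],[183,150,120,0,55],[183,150,150,0,55],[183,150,165,0,55]]]'; python3 -m creep '[[[0,0,5,0,55],[0,0,10,0,55],[0,0,10,0,55]]]'; python3 -c "
from h import *
need([.715,.160,.253],11.7)"
```

```text
phi 11.71 row [183.5, 150.4, 185.9] twist 0.01
t: 12.4
tcp_pos: [0.7131, 0.1594, 0.2844]
orientation: [0.995, 0.102, -0.004, 0.001]
contact_force: [-0.9, -0.9, -2.5]
width: 0.067
grasp_force: 68.4
t: 12.7
tcp_pos: [0.7148, 0.1606, 0.2816]
orientation: [0.995, 0.102, 0.001, -0.0]
contact_force: [0.5, 0.2, -2.7]
width: 0.0673
grasp_force: 68.4
phi 11.71 row [-0.0, 0.6, 28.6] twist 0.01
```

```bash
python3 -m creep '[[[0,0,8,0,55],[0,0,15,0,55],[0,0,20,0,55],[0,0,22,0,55],[0,0,24,0,55],[0,0,24,0,55]]]'; python3 -m creep '[[[0,0,3,0,55],[0,0,3,0,55]]]'; python3 -m creep '[[[0,0,3,0,55],[0,0,3,0,55]]]'
```

```text
t: 13.3
tcp_pos: [0.7145, 0.1603, 0.2564]
orientation: [0.995, 0.102, -0.0, 0.0]
contact_force: [-0.7, -0.1, -2.5]
width: 0.0672
grasp_force: 68.4
t: 13.5
tcp_pos: [0.7145, 0.1602, 0.2534]
orientation: [0.995, 0.102, -0.0, 0.0]
contact_force: [-0.0, 0.2, -2.4]
width: 0.0675
grasp_force: 68.4
t: 13.7
tcp_pos: [0.7144, 0.1602, 0.2502]
orientation: [0.995, 0.102, -0.0, 0.0]
contact_force: [-0.8, -0.1, -3.0]
width: 0.0672
grasp_force: 68.4
```

```bash
python3 -m creep '[[[0,0,2,0,55],[0,0,2,0,55]]]'; python3 -m creep '[[[0,0,2,0,55],[0,0,2,0,55]]]';python3 -m creep '[[[0,0,2,0,55],[0,0,2,0,55]]]'
```

```text
t: 13.9
tcp_pos: [0.7146, 0.1603, 0.2485]
orientation: [0.995, 0.102, -0.0, 0.0]
contact_force: [-0.3, 0.7, -2.8]
width: 0.0674
grasp_force: 68.4
t: 14.1
tcp_pos: [0.715, 0.1604, 0.2482]
orientation: [0.995, 0.102, 0.001, -0.0]
contact_force: [-0.9, -0.8, 3.8]
width: 0.0673
grasp_force: 69.0
t: 14.3
tcp_pos: [0.7155, 0.1606, 0.248]
orientation: [0.995, 0.102, 0.002, -0.0]
contact_force: [-1.6, -1.1, 9.7]
width: 0.067
grasp_force: 69.7
```

```bash
python3 -m creep '[[[3,0,1,0,55],[7,0,1.5,0,55],[10,0,2,0,55],[13,0,2,0,55],[13,0,2,0,55]]]';python3 -m creep '[[[3,0,0.5,0,55],[7,0,1,0,55],[10,0,2,0,55],[13,0,2.5,0,55],[13,0,2.5,0,55]]]'
```

```text
t: 14.8
tcp_pos: [0.7283, 0.1634, 0.2467]
orientation: [0.995, 0.102, 0.002, -0.0]
contact_force: [-2.5, -1.0, 13.2]
width: 0.0673
grasp_force: 71.0
t: 15.3
tcp_pos: [0.7411, 0.166, 0.2436]
orientation: [0.995, 0.102, 0.002, -0.0]
contact_force: [-0.7, 0.1, 10.1]
width: 0.0676
grasp_force: 72.2
```

```bash
python3 -m creep '[[[3,0,1,0,55],[6,0,2,0,55],[9,0,3,0,55],[12,0,4.5,0,55],[12,0,4.5,0,55]]]';python3 -m creep '[[[0,0,2,0,55],[0,0,2,0,55]]]';python3 -m creep '[[[0,0,2,0,55],[0,0,2,0,55]]]'
```

```text
t: 15.8
tcp_pos: [0.7528, 0.1685, 0.2395]
orientation: [0.995, 0.102, 0.002, -0.001]
contact_force: [-0.3, -0.1, 11.4]
width: 0.0676
grasp_force: 73.1
t: 16.0
tcp_pos: [0.7529, 0.1685, 0.2394]
orientation: [0.995, 0.101, 0.003, -0.0]
contact_force: [-2.8, -2.3, 16.9]
width: 0.0674
grasp_force: 73.9
t: 16.2
tcp_pos: [0.7529, 0.1685, 0.2394]
orientation: [0.995, 0.101, 0.003, -0.0]
contact_force: [-6.3, -3.7, 24.6]
width: 0.0673
grasp_force: 74.5
```

```bash
python3 -m creep '[[[0,0,-8,0,55],[0,0,-20,0,55],[0,0,-45,0,55],[0,0,-80,0,55],[0,0,-120,0,55],[0,0,-160,0,55],[0,0,-200,0,55],[0,0,-240,0,55],[0,0,-270,0,55],[0,0,-270,0,55]]]'; python3 -c "
from h import *
p,M=pose();print(p)
X=tw(-.006,.0003,.50);need(X,-2.5)
S=save('scene','pics/scene5.png')
im=S['color']; H,Sa,V=cv2.split(cv2.cvtColor(im,cv2.COLOR_RGB2HSV)); m=(((H<8)|(H>170))&(Sa>130)&(V>90)).astype(np.uint8)
c=p+[0,0,-.153]
for th in (-8,0,8,24):
    t=np.radians(th);a=np.radians(11.7);ex=np.array([np.cos(a),np.sin(a),0]);ax=-np.sin(t)*ex+np.cos(t)*np.array([0,0,1]);e2=np.cross(ax,ex);e2/=np.linalg.norm(e2);e1=np.cross(e2,ax)
    an=np.linspace(0,6.28,24); q=proj(S,[c-ax*.0865+.037*(np.cos(b)*e1+np.sin(b)*e2) for b in an]); print(th,'base lowest row',q[:,1].max().round(1),'left col',q[:,0].min().round(1),'lid ctr',proj(S,[c+ax*.0055]).round(1))
u,v=proj(S,[c])[0].astype(int)
for k in range(v,v+45,2): print(k,im[k,u-4:u+6:9].tolist(),end=' ')
"
```

```text
t: 17.2
tcp_pos: [0.7516, 0.1686, 0.507]
orientation: [0.995, 0.102, 0.004, -0.001]
contact_force: [-0.1, -0.3, -2.4]
width: 0.0674
grasp_force: 71.8
[0.75163423 0.16857062 0.50702264]
phi 11.68 row [-292.5, 347.0, 4.1] twist 14.18
-8 base lowest row 165.4 left col 222.1 lid ctr [[228.2 131.1]]
0 base lowest row 165.2 left col 218.8 lid ctr [[228.4 131.1]]
8 base lowest row 164.8 left col 215.5 lid ctr [[228.6 131.2]]
24 base lowest row 163.0 left col 209.6 lid ctr [[229.  131.5]]
132 [[96, 44, 42], [104, 62, 53]] 134 [[96, 48, 47], [100, 43, 39]] 136 [[97, 49, 46], [100, 42, 37]] 138 [[95, 51, 49], [100, 36, 32]] 140 [[106, 79, 75], [116, 73, 68]] 142 [[123, 94, 89], [133, 94, 88]] 144 [[124, 87, 81], [127, 86, 81]] 146 [[121, 81, 75], [124, 82, 76]] 148 [[115, 84, 76], [120, 85, 77]] 150 [[95, 87, 77], [121, 110, 94]] 152 [[132, 125, 113], [134, 124, 105]] 154 [[148, 140, 126], [140, 128, 109]] 156 [[142, 133, 118], [134, 123, 105]] 158 [[123, 104, 90], [111, 99, 83]] 160 [[114, 81, 75], [114, 81, 74]] 162 [[86, 75, 69], [95, 75, 71]] 164 [[105, 94, 84], [103, 93, 84]] 166 [[130, 115, 102], [128, 113, 100]] 168 [[132, 117, 103], [129, 114, 101]] 170 [[133, 117, 104], [130, 114, 103]] 172 [[134, 120, 106], [132, 116, 104]] 174 [[138, 123, 109], [135, 120, 107]] 176 [[138, 123, 109], [136, 121, 108]]
```

```bash
python3 -c "
from h import *
a=load('pics/scene5.png')['color'].astype(int);b=load('pics/scene0.png')['color'].astype(int)
d=(abs(a-b).sum(2)>45)
for v in range(128,170,3):
    w=np.where(d[v,195:265])[0]+195; print(v,(w.min(),w.max(),len(w)) if len(w) else None)
" ; python3 -m creep '[[[-292,347,0,14.2,55],[-292,347,0,14.2,55],[-292,347,0,14.2,55],[-292,347,0,14.2,55],[-292,347,0,14.2,55],[-292,347,0,14.2,55],[-292,347,0,14.2,55],[-292,347,0,14.2,55],[-292,347,0,14.2,55],[-292,347,0,14.2,55]]]';  python3 -m creep '[[[0,0,30,0,55],[0,0,70,0,55],[0,0,110,0,55],[0,0,130,0,55],[0,0,140,0,55],[0,0,140,0,55],[0,0,140,0,55]]]'; python3 -c "
from h import *
need(tw(-.006,.0003,.27),-2.5)"
```

```text
128 (np.int64(209), np.int64(240), 32)
131 (np.int64(214), np.int64(242), 28)
134 (np.int64(215), np.int64(241), 27)
137 (np.int64(215), np.int64(241), 27)
140 (np.int64(217), np.int64(235), 15)
143 (np.int64(215), np.int64(235), 19)
146 (np.int64(217), np.int64(235), 17)
149 (np.int64(217), np.int64(240), 21)
152 (np.int64(226), np.int64(242), 17)
155 (np.int64(218), np.int64(243), 19)
158 (np.int64(218), np.int64(237), 14)
161 (np.int64(220), np.int64(241), 22)
164 (np.int64(223), np.int64(236), 14)
167 None
t: 18.25
tcp_pos: [0.5318, -0.2406, 0.4983]
orientation: [1.0, -0.029, -0.004, 0.002]
contact_force: [-0.9, -1.3, -3.1]
width: 0.0674
grasp_force: 71.7
t: 18.95
tcp_pos: [0.5365, -0.231, 0.3621]
orientation: [1.0, -0.022, 0.0, 0.0]
contact_force: [0.2, 0.1, -2.9]
width: 0.0668
grasp_force: 71.6
phi -2.5 row [-1.1, -0.5, 92.1] twist -0.0
```

```bash
python3 -m creep '[[[-1,0,20,0,55],[-1,0,50,0,55],[-1,0,75,0,55],[-1,0,83,0,55],[-1,0,85,0,55],[-1,0,85,0,55],[-1,0,85,0,55]]]'; python3 -c "
from h import *
need(tw(-.006,.0003,.2444),-2.5)
T=save('top','pics/top6.png');im=T['color']
H,Sa,V=cv2.split(cv2.cvtColor(im,cv2.COLOR_RGB2HSV));m=(((H<8)|(H>170))&(Sa>130)&(V>100))
print(m[150:215,370:405].sum(1)[::3].tolist())
p=proj(T,[tw(-.02,.04,.029),tw(-.02,-.04,.029),tw(.076,0,.097),tw(.163,0,.097)]);print(p.round(1).tolist())
for v in (172,188,205,212,218,225): print(v,V[v,345:410:2].tolist())
"
```

```text
t: 19.65
tcp_pos: [0.5361, -0.2311, 0.2785]
orientation: [1.0, -0.022, 0.001, 0.001]
contact_force: [-0.3, 0.3, -3.0]
width: 0.0674
grasp_force: 71.7
phi -2.5 row [-0.7, -0.7, 34.1] twist -0.0
[0, 0, 8, 16, 10, 16, 18, 15, 7, 0, 11, 18, 16, 12, 11, 10, 2, 0, 0, 0, 0, 0]
[[369.7, 218.4], [392.5, 219.9], [385.8, 188.3], [386.6, 163.1]]
172 [249, 249, 249, 249, 249, 249, 249, 249, 255, 117, 194, 193, 255, 118, 123, 126, 123, 129, 132, 240, 231, 228, 224, 233, 180, 232, 255, 120, 84, 116, 115, 109, 148]
188 [249, 249, 249, 249, 249, 249, 250, 236, 108, 249, 195, 202, 118, 255, 109, 127, 221, 231, 230, 232, 230, 225, 232, 236, 68, 71, 69, 85, 81, 130, 125, 124, 129]
205 [247, 247, 247, 247, 247, 247, 248, 255, 103, 202, 188, 241, 100, 86, 84, 88, 89, 87, 72, 69, 70, 77, 77, 77, 77, 76, 76, 89, 121, 122, 111, 104, 106]
212 [246, 246, 246, 245, 246, 246, 249, 255, 129, 238, 208, 255, 101, 83, 78, 66, 67, 67, 68, 66, 65, 67, 67, 71, 75, 75, 82, 92, 90, 96, 101, 105, 105]
218 [245, 245, 245, 245, 246, 255, 147, 174, 113, 112, 112, 134, 126, 122, 124, 118, 136, 107, 113, 112, 112, 113, 114, 129, 71, 67, 72, 82, 90, 95, 100, 102, 106]
225 [243, 243, 250, 121, 134, 134, 126, 137, 124, 59, 67, 61, 120, 121, 120, 120, 119, 116, 119, 117, 118, 117, 116, 112, 193, 188, 70, 82, 90, 95, 99, 103, 106]
```

```bash
python3 -m creep '[[[-1,-0.7,5,0,55],[-1,-0.7,10,0,55],[-1,-0.7,14,0,55],[-1,-0.7,14,0,55]]]'; python3 -m creep '[[[0,0,5,0,55],[0,0,10,0,55],[0,0,15,0,55],[0,0,15,0,55]]]'
```

```text
t: 20.1
tcp_pos: [0.5338, -0.2302, 0.2618]
orientation: [1.0, -0.022, -0.001, -0.0]
contact_force: [-0.3, 0.3, -2.8]
width: 0.0674
grasp_force: 71.7
t: 20.5
tcp_pos: [0.5342, -0.2302, 0.2471]
orientation: [1.0, -0.022, -0.0, -0.0]
contact_force: [-0.6, 0.1, -2.9]
width: 0.0672
grasp_force: 72.0
```

Inside the walls freely; now the last few millimetres.

```bash
python3 -m creep '[[[0,0,1,0,55],[0,0,2,0,55],[0,0,2,0,55]]]'; python3 -m creep '[[[0,0,1,0,55],[0,0,1.5,0,55],[0,0,1.5,0,55]]]'; python3 -m creep '[[[0,0,1,0,55],[0,0,1.5,0,55],[0,0,1.5,0,55]]]'
```

```text
t: 20.8
tcp_pos: [0.5348, -0.2301, 0.2465]
orientation: [1.0, -0.022, 0.001, 0.0]
contact_force: [0.9, 0.5, 2.0]
width: 0.067
grasp_force: 72.1
t: 21.1
tcp_pos: [0.5356, -0.23, 0.246]
orientation: [1.0, -0.022, 0.002, 0.001]
contact_force: [0.8, 0.3, 6.0]
width: 0.0674
grasp_force: 72.6
t: 21.4
tcp_pos: [0.5364, -0.23, 0.2456]
orientation: [1.0, -0.022, 0.003, 0.001]
contact_force: [2.5, 0.9, 10.2]
width: 0.0675
grasp_force: 73.0
```

```bash
python3 -m creep '[[[0,0,-2,0,55],[0,0,-2,0,66],[0,0,-2,0,69],[0,0,-2,0,72],[0,0,-2,0,75],[0,0,-2,0,80],[0,0,-2,0,80]]]'; python3 -m creep '[[[0,0,-5,0,80],[0,0,-15,0,80],[0,0,-35,0,80],[0,0,-70,0,80],[0,0,-110,0,60],[0,0,-150,0,30],[0,0,-190,0,0],[-40,40,-200,0,0],[-40,90,-200,0,0],[-40,130,-200,0,0]]]'
python3 - <<'E'
from h import *
T=save('top','pics/top7.png');S=save('scene','pics/scene7.png'); x0,y0=365,150
im=cv2.resize(T["color"][y0:250,x0:410],None,fx=4,fy=4,interpolation=cv2.INTER_CUBIC)
H,Sa,V=cv2.split(cv2.cvtColor(im,cv2.COLOR_RGB2HSV)); m=(((H<8)|(H>170))&(Sa>130)&(V>110)).astype(np.uint8)
m=cv2.morphologyEx(m,cv2.MORPH_OPEN,np.ones((9,9)))
for c in cv2.findContours(m,cv2.RETR_EXTERNAL,cv2.CHAIN_APPROX_NONE)[0]:
    if cv2.contourArea(c)>800:
        e=cv2.fitEllipse(cv2.convexHull(c)); X=onz(T,x0+e[0][0]/4-.4,y0+e[0][1]/4-.4,.097)
        d=X[:2]-O; print('lid tray',(d[0]*np.cos(A)+d[1]*np.sin(A)).round(4),(-d[0]*np.sin(A)+d[1]*np.cos(A)).round(4),np.array(e[1])/4)
# dark knob blob along y=.062 line z=.09
for x in np.arange(-.08,.0,.004):
    u,v=proj(T,[tw(x,.062,.09)])[0]; print(round(x,3),int(T["color"][int(round(v)),int(round(u))].sum()),end='; ')
E
```

```text
t: 22.1
tcp_pos: [0.5339, -0.2304, 0.2442]
orientation: [1.0, -0.022, -0.001, -0.0]
contact_force: [-0.1, 0.0, -0.2]
width: 0.0802
grasp_force: 0.0
t: 23.1
tcp_pos: [0.4875, -0.3597, 0.4475]
orientation: [1.0, -0.022, 0.001, 0.002]
contact_force: [0.1, -0.6, 0.1]
width: 0.0002
grasp_force: 0.0
lid tray -0.006 0.0007 [20.22258949 20.72225761]
lid tray 0.0764 0.0016 [19.85067177 20.42848587]
lid tray 0.1573 -0.0012 [19.19784737 19.78810883]
-0.08 451; -0.076 638; -0.072 564; -0.068 512; -0.064 537; -0.06 486; -0.056 152; -0.052 216; -0.048 236; -0.044 212; -0.04 223; -0.036 497; -0.032 631; -0.028 720; -0.024 717; -0.02 721; -0.016 713; -0.012 676; -0.008 712; -0.004 666;
```

All three jars stand in line at tray x = −6, 76 and 157 mm. The knob is at −48 mm, still thrown forward, so next I tip it back from the front.

```bash
python3 -c "
from h import *
need(tw(-.010,.062,.258),-2.3)"
```

```text
phi -3.16 row [37.9, -200.9, 186.0] twist -0.86
```

```bash
python3 -m creep '[[[38,-50,0,-0.9,0],[38,-100,0,-0.9,0],[38,-150,0,-0.9,0],[38,-200,0,-0.9,0],[38,-201,0,-0.9,0],[38,-201,0,-0.9,0],[38,-201,40,-0.9,0],[38,-201,80,-0.9,0],[38,-201,100,-0.9,0],[38,-201,100,-0.9,0]]]'; python3 -c "
from h import *
need(tw(-.010,.063,.258),-2.3)"
```

```text
t: 24.2
tcp_pos: [0.5338, -0.1616, 0.3415]
orientation: [1.0, -0.016, -0.003, -0.001]
contact_force: [0.1, -0.0, 0.1]
width: 0.0001
grasp_force: 0.0
phi -1.78 row [1.0, 6.1, 83.5] twist 0.52
```

```bash
python3 -m creep '[[[1,5,0,0.5,0],[1,5,35,0.5,0],[1,5,65,0.5,0],[1,5,80,0.5,0],[1,5,84,0.5,0],[1,5,84,0.5,0]]]'; python3 -c "
from h import *
need(tw(-.081,.062,.258),-2.3)"
```

```text
t: 24.8
tcp_pos: [0.5368, -0.1647, 0.2617]
orientation: [1.0, -0.019, 0.001, 0.0]
contact_force: [-0.3, -0.3, 0.4]
width: -0.0003
grasp_force: 0.0
phi -2.13 row [-73.7, 3.8, 3.6] twist 0.17
```

```bash
python3 -m creep '[[[-8,3,3,0,0],[-16,3,3,0,0],[-24,3,3,0,0],[-32,3,3,0,0],[-40,3,3,0,0],[-48,3,3,0,0],[-56,3,3,0,0],[-64,3,3,0,0],[-72,3,3,0,0],[-75,3,3,0,0]]]'; python3 -m creep '[[[0,0,0,0,0],[0,0,0,0,0],[10,0,-10,0,0],[20,0,-50,0,0],[20,40,-100,0,0],[0,90,-150,0,0],[-20,140,-150,0,0],[-20,160,-170,0,0],[-20,160,-170,0,0]]]'
python3 - <<'E'
from h import *
T=save('top','pics/top8.png')
for x in np.arange(-.16,.0,.004):
    u,v=proj(T,[tw(x,.062,.09)])[0]; print(round(x,3),int(T["color"][int(round(v)),int(round(u))].sum()),end='; ')
p,M=pose();print(p)
E
```

```text
t: 25.8
tcp_pos: [0.46, -0.1645, 0.2574]
orientation: [1.0, -0.019, -0.001, 0.0]
contact_force: [0.2, -0.3, 0.4]
width: 0.0002
grasp_force: 0.0
t: 26.7
tcp_pos: [0.4332, -0.3299, 0.4303]
orientation: [1.0, -0.023, 0.001, 0.002]
contact_force: [1.2, -0.6, 0.3]
width: 0.0004
grasp_force: 0.0
-0.16 756; -0.156 689; -0.152 731; -0.148 712; -0.144 761; -0.14 161; -0.136 133; -0.132 168; -0.128 195; -0.124 154; -0.12 193; -0.116 685; -0.112 363; -0.108 229; -0.104 215; -0.1 487; -0.096 634; -0.092 477; -0.088 310; -0.084 652; -0.08 742; -0.076 706; -0.072 669; -0.068 678; -0.064 693; -0.06 561; -0.056 608; -0.052 600; -0.048 569; -0.044 701; -0.04 711; -0.036 757; -0.032 624; -0.028 718; -0.024 717; -0.02 719; -0.016 711; -0.012 675; -0.008 712; -0.004 664; [ 0.43386531 -0.32874361  0.42974726]
```

The knob is back at −130 mm, so the pawl is down in the teeth. Now going behind the grip post.

```bash
python3 -c "
from h import *
need(tw(-.156,0.0005,.231),-2.4)"
```

```text
phi -2.52 row [-53.3, -102.9, 198.3] twist -0.12
```

```bash
python3 -m creep '[[[-25,-50,0,0,0],[-53,-103,0,0,0],[-53,-103,0,0,0],[-53,-103,40,0,0],[-53,-103,80,0,0],[-53,-103,110,0,0],[-53,-103,110,0,0],[-53,-103,110,0,0]]]'; python3 -c "
from h import *
need(tw(-.156,0.0005,.231),-2.4)"
```

```text
t: 27.55
tcp_pos: [0.3866, -0.2178, 0.3178]
orientation: [1.0, -0.017, -0.0, -0.001]
contact_force: [0.9, -0.1, 0.2]
width: -0.0002
grasp_force: 0.0
phi -1.99 row [-0.7, 6.5, 86.8] twist 0.41
```

```bash
python3 -m creep '[[[-1,5,30,0.4,0],[-1,6,60,0.4,0],[-1,6,80,0.4,0],[-1,6,86,0.4,0],[-1,6,86,0.4,0]]]'; python3 -c "
from h import *
need(tw(-.156,0.0005,.231),-2.4)"
```

```text
t: 28.05
tcp_pos: [0.3856, -0.2248, 0.2326]
orientation: [1.0, -0.022, 0.0, 0.0]
contact_force: [-0.3, 0.3, 0.8]
width: -0.0001
grasp_force: 0.0
phi -2.48 row [-0.0, -0.6, 1.6] twist -0.08
```

```bash
python3 -m creep '[[[5,-0.5,0,0,0],[10,-0.5,0,0,0],[15,-0.5,0,0,0],[20,-0.5,0,0,0],[25,-0.5,0,0,0],[30,-0.5,0,0,0],[34,-0.5,0,0,0],[38,-0.5,0,0,0]]]'; python3 -m creep '[[[2,0,0,0,0],[4,0,0,0,0],[6,0,0,0,0],[8,0,0,0,0],[10,0,0,0,0],[12,0,0,0,0],[14,0,0,0,0],[16,0,0,0,0]]]'; python3 -c "
from h import *
need(tw(-.089,0.0005,.231),-2.4)"
```

```text
t: 28.85
tcp_pos: [0.4231, -0.2261, 0.2316]
orientation: [1.0, -0.022, -0.0, 0.0]
contact_force: [-3.9, -1.4, 1.6]
width: -0.0001
grasp_force: 2.1
t: 29.65
tcp_pos: [0.4386, -0.2266, 0.2316]
orientation: [1.0, -0.022, -0.001, -0.0]
contact_force: [-5.4, -1.1, 2.5]
width: -0.0003
grasp_force: 2.8
phi -2.51 row [14.0, -0.3, 0.6] twist -0.11
```

```bash
python3 -m creep '[[[2,0,0,0,0],[4,0,0,0,0],[6,0,0,0,0],[8,0,0,0,0],[8,0,0,0,0]]]'; python3 -m creep '[[[1,0,0,0,0],[2,0,0,0,0],[3,0,0,0,0],[3,0,0,0,0]]]';python3 -m creep '[[[1,0,0,0,0],[2,0,0,0,0],[2,0,0,0,0]]]'
```

```text
t: 30.15
tcp_pos: [0.4466, -0.227, 0.2316]
orientation: [1.0, -0.022, -0.001, -0.0]
contact_force: [-4.7, -1.7, 2.9]
width: 0.0
grasp_force: 2.9
t: 30.55
tcp_pos: [0.4492, -0.2272, 0.2316]
orientation: [1.0, -0.022, -0.001, -0.0]
contact_force: [-7.3, -1.4, 5.0]
width: 0.0
grasp_force: 3.5
t: 30.85
tcp_pos: [0.4512, -0.2273, 0.2316]
orientation: [1.0, -0.022, -0.001, -0.0]
contact_force: [-7.1, -1.8, 3.8]
width: -0.0
grasp_force: 3.4
```

```bash
for i in 1 2; do :; done; python3 -m creep '[[[1,0,0,0,0],[2,0,0,0,0],[2,0,0,0,0]]]' | grep -E 'tcp|force'; python3 -m creep '[[[1,0,0,0,0],[2,0,0,0,0],[2,0,0,0,0]]]'| grep -E 'tcp|force'
python3 - <<'E'
from h import *
T=save('top','pics/top9.png'); x0,y0=365,150
im=cv2.resize(T["color"][y0:250,x0:410],None,fx=4,fy=4,interpolation=cv2.INTER_CUBIC)
H,Sa,V=cv2.split(cv2.cvtColor(im,cv2.COLOR_RGB2HSV)); m=(((H<8)|(H>170))&(Sa>130)&(V>110)).astype(np.uint8)
m=cv2.morphologyEx(m,cv2.MORPH_OPEN,np.ones((9,9)))
for c in cv2.findContours(m,cv2.RETR_EXTERNAL,cv2.CHAIN_APPROX_NONE)[0]:
    if cv2.contourArea(c)>800:
        e=cv2.fitEllipse(cv2.convexHull(c)); X=onz(T,x0+e[0][0]/4-.4,y0+e[0][1]/4-.4,.097)
        d=X[:2]-O; print('lid tray',(d[0]*np.cos(A)+d[1]*np.sin(A)).round(4),(-d[0]*np.sin(A)+d[1]*np.cos(A)).round(4),np.array(e[1])/4)
E
```

```text
tcp_pos: [0.4532, -0.2274, 0.2316]
contact_force: [-7.0, -2.0, 3.5]
grasp_force: 3.4
tcp_pos: [0.455, -0.2275, 0.2316]
contact_force: [-8.6, -1.7, 4.6]
grasp_force: 4.1
lid tray 0.0154 0.0014 [20.07226944 20.73700905]
lid tray 0.0867 0.0012 [19.83265877 20.464077  ]
lid tray 0.1576 -0.0012 [19.17589188 19.86845589]
```

```bash
python3 -m creep '[[[1,0,0,0,0],[2,0,0,0,0],[2,0,0,0,0]]]' | grep -E 'tcp|contact'; python3 -m creep '[[[1,0,0,0,0],[2,0,0,0,0],[2,0,0,0,0]]]'| grep -E 'tcp|contact';python3 -m creep '[[[1,0,0,0,0],[2,0,0,0,0],[2,0,0,0,0]]]'| grep -E 'tcp|contact'
```

```text
tcp_pos: [0.4569, -0.2275, 0.2316]
contact_force: [-7.8, -1.7, 5.0]
tcp_pos: [0.4587, -0.2276, 0.2316]
contact_force: [-8.7, -1.3, 5.5]
tcp_pos: [0.4607, -0.2277, 0.2315]
contact_force: [-9.6, -1.4, 6.6]
```

```bash
python3 -m creep '[[[1,0,0,0,0],[2,0,0,0,0],[2,0,0,0,0]]]' | grep -E 'tcp|contact'; python3 -m creep '[[[1,0,0,0,0],[2,0,0,0,0],[2,0,0,0,0]]]'| grep -E 'tcp|contact';python3 -m creep '[[[1,0,0,0,0],[1,0,0,0,0]]]'| grep -E 'tcp|contact'
```

```text
tcp_pos: [0.4624, -0.2278, 0.2315]
contact_force: [-10.6, -1.0, 7.2]
tcp_pos: [0.4633, -0.2279, 0.2312]
contact_force: [-15.2, 0.6, 10.9]
tcp_pos: [0.4636, -0.2279, 0.231]
contact_force: [-17.8, 0.4, 11.4]
```

```bash
python3 -m creep '[[[1,0,0,0,0],[1,0,0,0,0]]]'| grep -E 'tcp|contact'; python3 -m creep '[[[1,0,0,0,0],[1,0,0,0,0]]]'| grep -E 'tcp|contact'
cat > chk.py <<'E'
from h import *
T=save('top','pics/topA.png'); x0,y0=365,150
im=cv2.resize(T["color"][y0:250,x0:410],None,fx=4,fy=4,interpolation=cv2.INTER_CUBIC)
H,Sa,V=cv2.split(cv2.cvtColor(im,cv2.COLOR_RGB2HSV)); m=(((H<8)|(H>170))&(Sa>130)&(V>110)).astype(np.uint8)
m=cv2.morphologyEx(m,cv2.MORPH_OPEN,np.ones((9,9)))
for c in cv2.findContours(m,cv2.RETR_EXTERNAL,cv2.CHAIN_APPROX_NONE)[0]:
    if cv2.contourArea(c)>800:
        e=cv2.fitEllipse(cv2.convexHull(c)); X=onz(T,x0+e[0][0]/4-.4,y0+e[0][1]/4-.4,.097)
        d=X[:2]-O; print('lid tray',(d[0]*np.cos(A)+d[1]*np.sin(A)).round(4),(-d[0]*np.sin(A)+d[1]*np.cos(A)).round(4),np.array(e[1])/4)
for x in np.arange(-.1,-.03,.004):
    u,v=proj(T,[tw(x,.062,.09)])[0]; print(round(x,3),int(T["color"][int(round(v)),int(round(u))].sum()),end='; ')
E
python3 chk.py
```

```text
tcp_pos: [0.4641, -0.2279, 0.2309]
contact_force: [-19.3, 0.4, 12.2]
tcp_pos: [0.4644, -0.228, 0.2308]
contact_force: [-21.7, 0.9, 14.8]
lid tray 0.0237 0.0021 [19.03295135 20.75003052]
lid tray 0.094 -0.0 [19.75375175 20.3519516 ]
lid tray 0.1643 -0.0019 [19.06152725 19.63360977]
-0.1 369; -0.096 364; -0.092 332; -0.088 667; -0.084 747; -0.08 727; -0.076 709; -0.072 696; -0.068 171; -0.064 155; -0.06 194; -0.056 221; -0.052 182; -0.048 245; -0.044 442; -0.04 379; -0.036 198; -0.032 510;
```

```bash
python3 -m creep '[[[-5,0,0,0,0],[-20,0,0,0,0],[-30,0,-20,0,0],[-35,0,-60,0,0],[-35,0,-110,0,0],[-35,0,-160,0,0],[-35,0,-200,0,0],[-35,50,-240,0,0],[-35,100,-240,0,0],[-35,140,-240,0,0]]]'| grep -E 'tcp|contact|t:'; python3 chk.py
python3 - <<'E'
from h import *
T=load('pics/topA.png'); S=save('scene','pics/sceneA.png')
# plate top edge: dark transition along lane centre at z=.088 ; print red/bright profile along lane centre at z=.097
print()
for y in(-.012,.012):
  print([ (round(x,3),T["color"][int(round(v)),int(round(u))].tolist()) for x in np.arange(-.10,.0,.006) for u,v in [proj(T,[tw(x,y,.088)])[0]]])
# scene lids
for nm,x in(('3',.0155),('2',.089),('1',.163)):
  for z in(.097,): print(nm,'pred scene lid px',proj(S,[tw(x,0,z)]).round(1),'top',proj(T,[tw(x,0,z)]).round(1))
im=S["color"];H,Sa,V=cv2.split(cv2.cvtColor(im,cv2.COLOR_RGB2HSV));m=(((H<8)|(H>170))&(Sa>130)&(V>90))
for v in range(158,196,2): print(v,''.join('#' if k else '.' for k in m[v,315:385]))
E
```

```text
t: 34.65
tcp_pos: [0.4296, -0.3652, 0.4748]
contact_force: [0.8, 1.2, 0.4]
lid tray 0.0225 0.0009 [20.06090546 20.52701378]
lid tray 0.0939 -0.0002 [19.67624474 20.40711403]
lid tray 0.1643 -0.0019 [18.99546242 19.64836884]
-0.1 749; -0.096 738; -0.092 653; -0.088 716; -0.084 717; -0.08 718; -0.076 708; -0.072 699; -0.068 175; -0.064 184; -0.06 210; -0.056 231; -0.052 211; -0.048 341; -0.044 432; -0.04 377; -0.036 205; -0.032 517; 
[(np.float64(-0.1), [249, 243, 238]), (np.float64(-0.094), [249, 244, 238]), (np.float64(-0.088), [255, 250, 243]), (np.float64(-0.082), [59, 54, 49]), (np.float64(-0.076), [96, 90, 85]), (np.float64(-0.07), [96, 90, 85]), (np.float64(-0.064), [96, 91, 84]), (np.float64(-0.058), [95, 90, 84]), (np.float64(-0.052), [90, 86, 79]), (np.float64(-0.046), [87, 83, 76]), (np.float64(-0.04), [75, 72, 63]), (np.float64(-0.034), [66, 64, 54]), (np.float64(-0.028), [68, 66, 56]), (np.float64(-0.022), [69, 67, 57]), (np.float64(-0.016), [82, 81, 74]), (np.float64(-0.01), [127, 78, 67]), (np.float64(-0.004), [229, 85, 70])]
[(np.float64(-0.1), [248, 242, 236]), (np.flo
[... 1469 characters left out ...]
####.....................
178 .........................######################.......................
180 ...................................###########........................
182 ...................................###################................
184 .....................................#################................
186 .........................................##########...................
188 ......................................................................
190 ......................................................................
192 ......................................................................
194 ......................................................................
```

Run:
```python
from h import *
from scipy.ndimage import map_coordinates as mc
for fn in('pics/top7.png','pics/topA.png'):
  T=load(fn);im=T["color"].astype(float);rg=im[:,:,0]-im[:,:,1]
  for y in(-.02,0,.02):
    xs=np.arange(-.05,.21,.001);p=proj(T,[tw(x,y,.097) for x in xs]);a=mc(rg,[p[:,1],p[:,0]],order=1)
    b=a>70;e=np.where(np.diff(b.astype(int)))[0];print(fn[-8:],y,[round(xs[i]*1e3) for i in e])
  # lateral extents through each lid centre
  for x in([-.006,.0764,.157] if '7.' in fn else[.0225,.0939,.164]):
    ys=np.arange(-.05,.05,.001);p=proj(T,[tw(x,y,.097) for y in ys]);a=mc(rg,[p[:,1],p[:,0]],order=1);w=np.where(a>70)[0];print(x,'lat',ys[w.min()].round(3),ys[w.max()].round(3))
T=load('pics/top0.png');im=T["color"].astype(int)
# refill body widths in top0 across rack-y
```

```text
top7.png -0.02 [-35, -32, -14, 22, 49, 53, 70, 104, 129, 186]
top7.png 0 [-40, 28, 43, 69, 70, 110, 124, 191]
top7.png 0.02 [-33, 21, 48, 104, 132, 156, 171, 184]
-0.006 lat -0.031 0.033
0.0764 lat -0.032 0.034
0.157 lat -0.034 0.031
topA.png -0.02 [-5, -2, 15, 50, 64, 69, 87, 122, 136, 193]
topA.png 0 [-11, 57, 60, 128, 132, 197]
topA.png 0.02 [-5, 49, 66, 120, 139, 162, 177, 189]
0.0225 lat -0.033 0.033
0.0939 lat -0.034 0.032
0.164 lat -0.035 0.031
```

Run:
```python
from h import *
a=load('pics/top0.png')["color"].astype(int);b=load('pics/topA.png')["color"].astype(int)
d=(abs(a-b).sum(2)>60).astype(np.uint8)
n,_,s,c=cv2.connectedComponentsWithStats(d)
print([x.tolist() for x in s[1:] if x[4]>8])
print(order.finish_job())
```

```text
[[356, 153, 43, 84, 1458], [395, 197, 162, 203, 6320], [220, 202, 26, 28, 548], [383, 216, 3, 6, 12], [448, 227, 10, 9, 34], [437, 233, 9, 4, 23], [385, 258, 8, 7, 30], [322, 299, 24, 16, 216], [326, 327, 34, 55, 1042], [516, 326, 124, 74, 3782], [473, 355, 11, 19, 26], [282, 365, 8, 5, 10], [316, 374, 10, 4, 13], [458, 375, 15, 25, 35], [333, 377, 27, 23, 472], [311, 378, 10, 5, 16], [327, 382, 5, 6, 12], [629, 390, 11, 6, 23], [284, 394, 3, 4, 9]]
the job is handed in; nothing more can be done
None
```

The job is handed in, and no score came back. The refill jar is upright behind the other two, all three are close together against the front lip with the pusher touching the row, and the pawl is back in the teeth; I stood the leaning jar upright on the counter behind the rack first, because the tool cannot tilt.

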